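# Seat a glass filter cell on its keyed light port and hold it home

### The arm

A 6-joint arm with a two-finger parallel gripper is mounted at the origin on the work surface. World frame = base frame: x ahead of the robot, y to its left, z up, the work surface at z = 0. Lengths are in mm, angles in rad, forces in N, time in s.
With the tool pointing down it reaches from about 400 to 925 mm from the base axis. Payload 12.5 kg.
Tool frame: the origin (TCP) lies between the finger pads; the fingertips stand 11 mm ahead of it and the grasp point (between the pads) lies 8 mm behind it; y points along the fingers, x is the direction in which the jaws open and shut, and the axes are right-handed (so a half turn about y gives the same grasp; the last joint's range is limited). The gripper opens to 95 mm and grips with 3 to 60 N. Pads are 20 mm wide; open, the fingers measure 119 mm over their backs; the gripper's body (75 mm by 180 mm) begins 59 mm behind the grasp point.
Start: joints at [-1.406, 0.491, 1.559, -0, 1.092, -0.106], TCP at [167.211, -602.234, 225.661] pointing down, gripper open.
Joint ranges: [-3.1, 3.1], [-0.84, 2.19], [0.05, 2.79], [-1.13, 4.28], [0.06, 2.93], [-2.69, 2.69]. Speed limits (rad/s): [2.22, 2.22, 2.79, 3.14, 3.14, 3.14].

### API

Orientations are given as [roll, pitch, yaw] about the fixed x, y, z axes, in that order (R = Rz(yaw) Ry(pitch) Rx(roll)).
In Python, from cell import env gives the robot as it stands.
- The arm moves only by the tool jog_arm, never from a script. Its argument "series" is a list of rows, each an object of numbers: "dx", "dy", "dz": the shift along the world's x, y, z in m; "rx", "ry", "rz": the turn, a rotation vector about the world's x, y, z in degrees; "gripper": the opening, from 0 (shut) to 1 (fully open). A call has 1 to 12 rows; each row shifts and turns the commanded pose from where the row before left it; what a row does not reach is not made up. A row lasts 1/10 s, in which the tool goes at most 50 mm and 8.59 degrees, less where a joint would pass 70% of its speed; a pose out of reach is approached as far as the arm can. A call is refused whole if a number of a shift passes 0.05 or a number of a turn 8.59, either way. A call with a gripper value outside its range is refused whole. The fingers move at their own pace and stop on an object; the grip force is fixed at half the most. Time passes only in rows, so rows that do not move let the fingers close. It gives the time, the measured TCP pose, the force and the opening at its end, in the units of the state.
- env.state(): the state, without advancing time (a new reading comes with each control period).
- env.read_camera(name): name is "scene" or "top" or "wrist"; returns the picture (384x512x3 uint8, red, green, blue); there is no depth.
- env.camera_info(name): a dict with "camera_matrix" (3x3 intrinsics, pixels), "k1" (the pictures are not rectified: a ray, as slopes to the right and down, at radius r is drawn at 1 + k1 r^2 times it, then the intrinsics apply), "R" (3x3) and "t" (3): a world point X has camera coordinates R X + t; the wrist camera has in their place "mount" (4x4, takes a point from camera to tool coordinates, whose origin is the TCP and whose axes are the tool frame's). Camera axes: x right, y down, z forward; pixel columns grow to the right and rows downward; lengths in mm; the calibration is good to about 2 mm. A picture is of the moment at which its call begins: read the wrist's pose just before it. camera_info takes no time and is no camera call.
- env.job_done(): hands the job in, once; it reports no verdict.
The state is a dict: "t": time; "joints": joint angles; "qvel": joint speeds; "tau": joint torques, N m; "eef_pos": TCP position; "tcp_rot": TCP orientation; "ft_force": force on the tool from outside, world axes, zero at the start; "moment": the same for the moment, N m; "opening": opening from 0.0 (shut) to 1.0 (fully open).
Only numpy, scipy, OpenCV 4.12 (cv2) and the standard library are available. Lean on these libraries where they do the work, as an engineer would, in place of code of your own. Each camera call takes 0.05 s, during which the arm holds its last target.

### The job

Gently pick up the knurled aluminium filter cell from the bench (its glass cracks under a grip or a push of more than about 50 N), lower it over the spigot on the white light base, and turn it until the keyway hidden inside its skirt drops over the spigot's pin. Push it fully home against the spring and finish like that: still gripping the cell and holding it down, upright, without letting go. Leave the other things on the bench where they are.

Things in the scene. Friction and masses are not known exactly. Their poses are not given: they have to be found in the camera images.
- cell_center (a point): Centre of the filter cell, on its axis 19 mm above its underside: a loose upright aluminium cylinder, 46 mm across, 38 mm tall, about 0.11 kg. The knurled band to grip, at any bearing, is 20 to 38 mm above the underside; a glass is recessed in its top. The lower 20 mm is a skirt (44 mm across) with a bore 31 mm across and 20 mm deep, open below. x, y level, z up.
- cell_lug (a point): Top of the small raised lug (6 x 7 mm, 4 mm high) on the rim of the cell's top, 19.5 mm from the axis, on the cell's +x side. Straight below it, hidden inside the skirt, is the one keyway: a groove 9 mm wide down the full depth of the bore. At the start it points within 0.7 rad of the world's +x.
- port_home (a point): On the port's axis, at the flange top, where the skirt's underside rests when fully home (cell_center then 19 mm above this point). z up. It lies on a fixed white light base, a box 170 (x) x 150 (y) x 42 mm, under an aluminium flange 92 mm across whose top is 50 mm above the bench. The base stands turned by up to 0.4 rad.
- spigot_top (a point): Centre of the fixed steel spigot's top, 18 mm above port_home, same axes. Spigot 28 mm across, top chamfered. One radial pin, 4 mm thick, sticks 4.5 mm out of its side, top 10 mm above the flange, at a bearing that differs each time: within 0.75 rad either side of this frame's +x. Unless the keyway is over it (about 0.13 rad play each way) the skirt stands on it, 10 mm too high.
- diffuser (a joint): Travel (m) of the sprung glass, 24 mm across, in the spigot's mouth: 0 when free, its top 31 mm above the flange; 0.011 when the cell is fully home, pressing it down with the roof of its bore. The spring takes 1.5 N to start and 7 N when home, and lifts the cell again if it is let go.
- spacer: plain smooth aluminium tube, 36 mm across, 34 mm tall, open at both ends (bystander); origin at the centre of its underside
- dust_cap: grey plastic cap, 42 mm across, 16 mm tall (bystander); origin at the centre of its underside
- stain_bottle: amber bottle, 38 mm across, 70 mm tall (bystander); origin at the centre of its underside
- dish_a: clear open Petri dish, 90 mm across, 15 mm tall (bystander); origin at the centre of its underside
- dish_b: a second such Petri dish (bystander); origin at the centre of its underside
- slide_box: grey slide box 80 x 100 x 32 mm (bystander); origin at the centre of its underside
- beaker: glass beaker, 68 mm across the rim, 85 mm tall (bystander); origin at the centre of its underside
Mind the look-alikes: they are no part of the job. What is shaped like the part that bears cell_center but green is not meant. Of the things shaped like the part that bears port_home, the white one is meant.

How it is judged (in metres and radians):
On the way, in this order (a step that is already met when the one before it is completed fails the run):
1. the filter cell is lifted clear of the bench (height (world z) of cell_center above 0.05 m and contact force between the fingers and cell above 1 N), for 0.1 s.
2. its skirt is lowered over the spigot, upright and still above home (z of cell_center in the frame of port_home between 0.023 and 0.036 m and horizontal distance between cell_center and port_home below 0.004 m), for 0.1 s.
3. the keyway has dropped over the pin and the cell is home (z of cell_center in the frame of port_home below 0.0215 m and horizontal distance between cell_center and port_home below 0.004 m and contact force between cell and diffuser above 3 N), for 0.2 s.
At the end, for the whole second after the job is handed in: Still gripped (over 3 N) and held home: cell_center 17 to 21.5 mm above port_home, within 4 mm of the port's axis, upright within 0.08 rad, pressing the spring glass with over 4 N (travel over 8.5 mm); every bystander within 25 mm of its start (z of cell_center in the frame of port_home between 0.017 and 0.0215 m and horizontal distance between cell_center and port_home below 0.004 m and angle between cell_center's own z axis and vertical below 0.08 rad and value of joint diffuser above 0.0085 m and contact force between the fingers and cell above 3 N and contact force between cell and diffuser above 4 N and distance of each of spacer, dust_cap, stain_bottle, dish_a, dish_b, slide_box, beaker from where it was at the start of the episode below 0.025 m); the arm keeps its last pose, push and grip.
It fails at once if the two fingers together squeeze or strike the cell with more than 125 N (about 60 N a finger) (contact force between the fingers and cell above 125 N).
It fails at once if the cell is pressed or knocked against the base or the bench with more than 60 N (contact force between cell and port above 60 N or contact force between cell and spigot above 60 N or contact force between cell and diffuser above 60 N or contact force between cell and table above 60 N).
It fails at once if a bystander is shifted by more than 25 mm (distance of any of spacer, dust_cap, stain_bottle, dish_a, dish_b, slide_box, beaker from where it was at the start of the episode above 0.025 m).
It also fails if it takes over 51 s, if anything falls off the work surface, if the arm or the gripper's body presses on something with over 40 N, if the wrist force passes 120 N, or if a joint passes its speed limit or range.

## Working session

There is one attempt and no reset: what is moved stays moved. The work goes in short steps, Python scripts to look and compute and a tool call to move; the robot and the scene stay as the last step left them, time stands still between calls to the robot, and variables do not carry over. Pictures are saved under pics/ and viewed, and the job is handed in when it is done.

Besides the shell and the picture viewer there is one more tool, called as a command line: name --argument value ..., lists and objects as JSON in quotes. jog_arm: Moves the arm, as the interface text tells. Its arguments: {"type":"object","properties":{"series":{"type":"array"}},"required":["series"]}

```bash
mkdir -p pics; ls
python3 - <<'E'
from cell import env
import cv2,json
print(env.state())
for n in ["scene","top","wrist"]:
    print(n,env.camera_info(n))
    cv2.imwrite(f"pics/{n}0.png",env.read_camera(n)[:,:,::-1])
E
```

```text
pics
{'t': 0.0, 'joints': array([-1.40558336e+00,  4.91575132e-01,  1.55948176e+00, -1.20628912e-05,
        1.09170795e+00, -1.05596883e-01]), 'qvel': array([-0.00032798, -0.00187248, -0.00018136, -0.00044462, -0.00020875,
       -0.00114761]), 'tau': array([-3.54926669e-05, -6.12634206e+01, -2.58174795e+01,  6.91998540e-02,
        4.82357258e-02, -8.87589317e-05]), 'eef_pos': array([ 167.17471831, -601.96831218,  225.04094464]), 'tcp_rot': array([-1.57068342e+00,  1.16678612e-03, -1.29998085e+00]), 'ft_force': array([-0.36853881, -0.13034974,  0.80587282]), 'moment': array([0.05371501, 0.02607266, 0.05134586]), 'opening': 0.998760885193772}
scene {'camera_matrix': array([[487.6882389 ,   0.        , 250.33383722],
       [  0.        , 487.6882389 , 191.3545658 ],
       [  0.        ,   0.        ,   1.        ]]), 'k1': 0.045051977662911774, 'R': array([[ 0.56746688,  0.82326797, -0.01453253],
       [ 0.70221805, -0.49309445, -0.5135637 ],
       [-0.42996646,  0.28122539, -0.85792839]]), 't': array([-315.83811773, -366.67958316, 1914.6248875 ])}
top {'camera_matrix': array([[4
[... 276 characters left out ...]
04, -8.85284829e-02],
       [ 8.85276427e-02, -2.06107688e-03, -9.96071588e-01]]), 't': array([  -2.91946814,  566.63981313, 1542.94971604])}
wrist {'camera_matrix': array([[275.45845122,   0.        , 259.07180228],
       [  0.        , 275.45845122, 192.08296479],
       [  0.        ,   0.        ,   1.        ]]), 'k1': -0.02905740728448306, 'mount': array([[ 9.99999439e-01,  6.18127882e-04,  8.60258073e-04,
         6.78243978e-01],
       [-6.77012966e-04, -2.51660503e-01,  9.67815340e-01,
        -1.59604302e+02],
       [ 8.14726627e-04, -9.67815380e-01, -2.51659944e-01,
         7.01572398e+01],
       [ 0.00000000e+00,  0.00000000e+00,  0.00000000e+00,
         1.00000000e+00]])}
```

View pics/scene0.png

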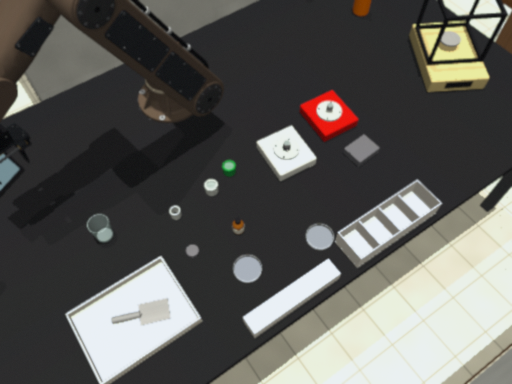

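View pics/top0.png

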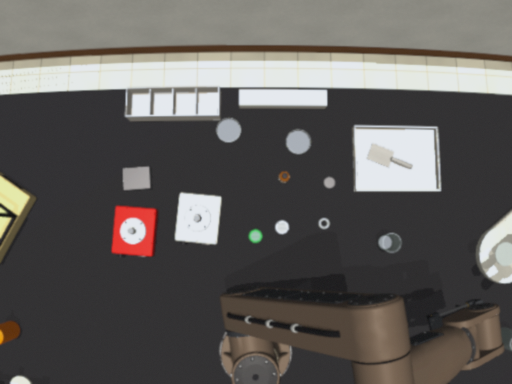

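View pics/wrist0.png

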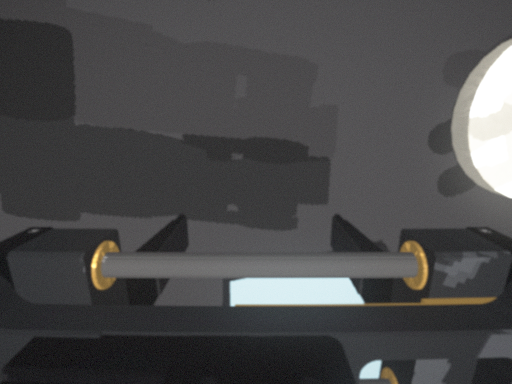

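The scene and top views agree. The silver cylinder at top (282,227) / scene (211,186) could be the cell, and the green one at top (255,236) is the look-alike. The thin open ring at (324,223) would be the spacer and the grey one at (329,182) the dust cap. The white base is at top (198,218), with the red look-alike at (133,231). I'll enlarge the area to confirm.

```bash
cat > h.py <<'E'
import numpy as np,cv2
from cell import env
from scipy.spatial.transform import Rotation as Ro
def cam(name,st=None):
    c=env.camera_info(name); K=c["camera_matrix"];k=c["k1"]
    if name=="wrist":
        T=np.eye(4);T[:3,:3]=Ro.from_euler('xyz',st["tcp_rot"]).as_matrix();T[:3,3]=st["eef_pos"]
        M=T@c["mount"]; R=M[:3,:3].T; t=-R@M[:3,3]
    else: R,t=c["R"],c["t"]
    return K,k,R,t
def ray(C,uv):
    K,k,R,t=C
    n=cv2.undistortPoints(np.array([[uv]],float),K,np.array([k,0,0,0.]))[0,0]
    return -R.T@t, R.T@np.array([n[0],n[1],1])
def plane(C,uv,z):
    o,d=ray(C,uv); return o+d*(z-o[2])/d[2]
def proj(C,X):
    K,k,R,t=C
    return cv2.projectPoints(np.array([X],float),cv2.Rodrigues(R)[0],t,K,np.array([k,0,0,0.]))[0][0,0]
def tri(C1,u1,C2,u2):
    o1,d1=ray(C1,u1);o2,d2=ray(C2,u2);d1/=np.linalg.norm(d1);d2/=np.linalg.norm(d2)
    s=np.linalg.lstsq(np.c_[d1,-d2],o2-o1,rcond=None)[0]
    p,q=o1+s[0]*d1,o2+s[1]*d2
    return (p+q)/2,np.linalg.norm(p-q)
E
python3 - <<'E'
import cv2,numpy as np
from h import *
a=cv2.imread("pics/top0.png");b=cv2.imread("pics/scene0.png")
x=cv2.resize(a[185:260,165:345],None,fx=4,fy=4,interpolation=cv2.INTER_CUBIC)
y=cv2.resize(b[120:230,160:340],None,fx=4,fy=4,interpolation=cv2.INTER_CUBIC)
cv2.imwrite("pics/c1.png",x);cv2.imwrite("pics/c2.png",y)
T=cam("top");S=cam("scene")
print(plane(T,(282,227),38),plane(S,(211,184),38))
print(plane(T,(198,218),68),plane(S,(287,148),68))
E
```

```text
[446.33350094 -93.49986527  38.        ] [451.3280981  -89.63121412  38.        ]
[476.95497507 198.85182123  68.        ] [496.01039077 197.98303615  68.        ]
```

View pics/c1.png

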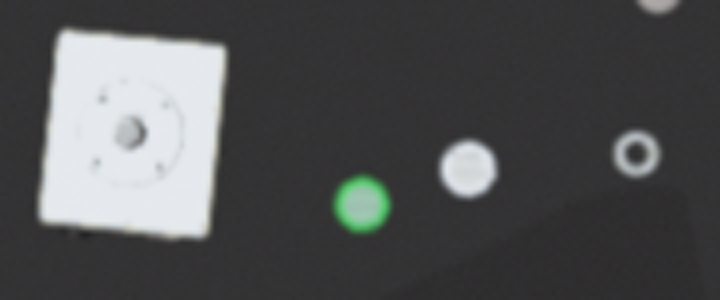

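View pics/c2.png

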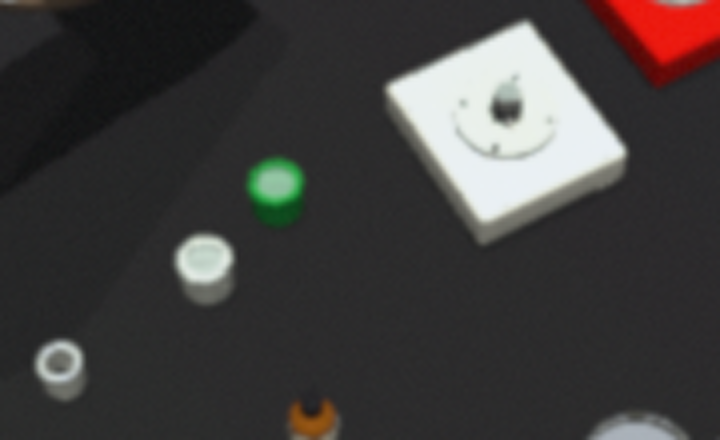

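The enlarged crop confirms it. The solid-topped silver cylinder at top (282,227) is the cell: it isn't green, and unlike the spacer it isn't an open thin tube. Its position is about (448,-92). The white base, not the red one, is the target. Next I'll move the wrist camera over the cell.

jog_arm --series '[{"dx":0.023,"dy":0.037,"dz":-0.009,"rz":7},{"dx":0.023,"dy":0.037,"dz":-0.009,"rz":7},{"dx":0.023,"dy":0.037,"dz":-0.009,"rz":7},{"dx":0.023,"dy":0.037,"dz":-0.009,"rz":7},{"dx":0.023,"dy":0.037,"dz":-0.009,"rz":7},{"dx":0.023,"dy":0.037,"dz":-0.009,"rz":7},{"dx":0.023,"dy":0.037,"dz":-0.009,"rz":7},{"dx":0.023,"dy":0.037,"dz":-0.009,"rz":7},{"dx":0.023,"dy":0.037,"dz":-0.009,"rz":7},{"dx":0.023,"dy":0.037,"dz":-0.009,"rz":7},{"dx":0.023,"dy":0.037,"dz":-0.009,"rz":4.5},{"dx":0.027,"dy":0.037,"dz":-0.009}]'

```text
$.series[0]: bad value
```

jog_arm --series '[{"dx":0},{"dx":0}]'

```text
$.series[0]: bad value
```

Run:
```python
from h import *
s=env.state();print(s["eef_pos"],s["tcp_rot"],s["t"])
im=env.read_camera("wrist")[:,:,::-1];cv2.imwrite("pics/w1.png",im)
C=cam("wrist",s);print(proj(C,[448,-92,38]))
```

```text
[ 167.16864624 -602.06820439  225.22131008] [-1.57072553e+00  7.83385561e-04 -1.30000435e+00] 0.15
[-125.75482686 -189.79213136]
```

View pics/w1.png

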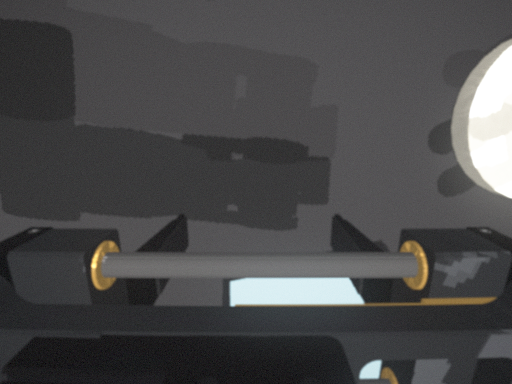

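The call was refused as a "bad value", so rows probably need every field. I'll try one full row.

jog_arm --series '[{"dx":0.023,"dy":0.037,"dz":-0.009,"rx":0,"ry":0,"rz":7,"gripper":1}]'

```text
t: 0.3
eef_pos: [188.8, -567.8, 216.7]
tcp_rot: [-1.572, -0.003, -1.18]
ft_force: [0.1, -0.5, -1.1]
opening: 0.998
```

jog_arm --series '[{"dx":0.023,"dy":0.037,"dz":-0.009,"rx":0,"ry":0,"rz":7,"gripper":1},{"dx":0.023,"dy":0.037,"dz":-0.009,"rx":0,"ry":0,"rz":7,"gripper":1},{"dx":0.023,"dy":0.037,"dz":-0.009,"rx":0,"ry":0,"rz":7,"gripper":1},{"dx":0.023,"dy":0.037,"dz":-0.009,"rx":0,"ry":0,"rz":7,"gripper":1},{"dx":0.023,"dy":0.037,"dz":-0.009,"rx":0,"ry":0,"rz":7,"gripper":1},{"dx":0.023,"dy":0.037,"dz":-0.009,"rx":0,"ry":0,"rz":7,"gripper":1},{"dx":0.023,"dy":0.037,"dz":-0.009,"rx":0,"ry":0,"rz":7,"gripper":1},{"dx":0.023,"dy":0.037,"dz":-0.009,"rx":0,"ry":0,"rz":7,"gripper":1},{"dx":0.023,"dy":0.037,"dz":-0.009,"rx":0,"ry":0,"rz":7,"gripper":1},{"dx":0.023,"dy":0.037,"dz":-0.009,"rx":0,"ry":0,"rz":4.5,"gripper":0.8},{"dx":0.027,"dy":0.037,"dz":-0.009,"rx":0,"ry":0,"rz":0,"gripper":0.8},{"dx":0,"dy":0,"dz":0,"rx":0,"ry":0,"rz":0,"gripper":0.8}]'

```text
t: 1.5
eef_pos: [448.9, -154.5, 116.8]
tcp_rot: [-1.57, 0.001, 0.005]
ft_force: [-0.0, 0.0, 0.9]
opening: 0.822
```

Run:
```python
from h import *
s=env.state();print(s["eef_pos"],s["tcp_rot"],s["t"])
im=env.read_camera("wrist")[:,:,::-1];cv2.imwrite("pics/w2.png",im)
C=cam("wrist",s);print(proj(C,[448,-92,38]))
```

```text
[ 448.94074655 -154.50784167  116.80858173] [-1.57007969e+00  5.56932496e-04  5.21465762e-03] 1.5
[258.5498563  129.31617283]
```

View pics/w2.png

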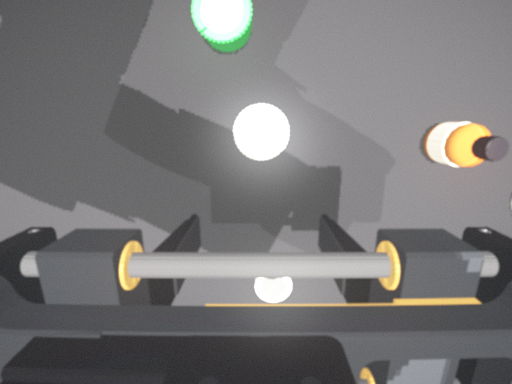

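The wrist view shows the cell at (262,131), washed out to white, with the green look-alike at (222,15) and the bottle at (465,145). I'll enlarge it with the contrast stretched to find the lug.

Run:
```python
from h import *
im=cv2.imread("pics/w2.png")[92:172,220:304]
print(im.reshape(-1,3).max(0), np.percentile(im[20:60,20:60].reshape(-1,3),[1,10,50,90],axis=0))
y=np.clip((im.astype(float)-150)*255/105,0,255).astype(np.uint8)
z=np.clip((im.astype(float)-235)*255/20,0,255).astype(np.uint8)
y=np.hstack([im,y,z]); cv2.imwrite("pics/c3.png",cv2.resize(y,None,fx=3.1,fy=6 if 0 else 3.1,interpolation=cv2.INTER_CUBIC))
g=cv2.imread("pics/w2.png")[0:60,180:264]
cv2.imwrite("pics/c4.png",cv2.resize(g,None,fx=6,fy=6,interpolation=cv2.INTER_CUBIC))
```

```text
[255 255 255] [[255. 255. 255.]
 [255. 255. 255.]
 [255. 255. 255.]
 [255. 255. 255.]]
```

View pics/c3.png

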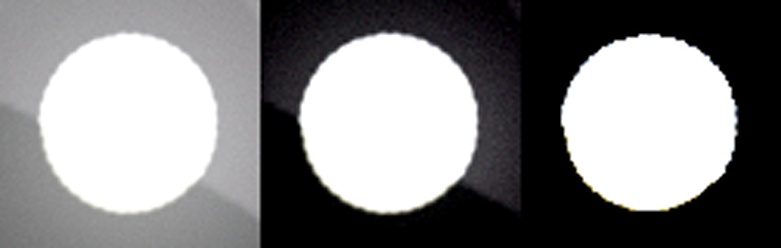

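View pics/c4.png

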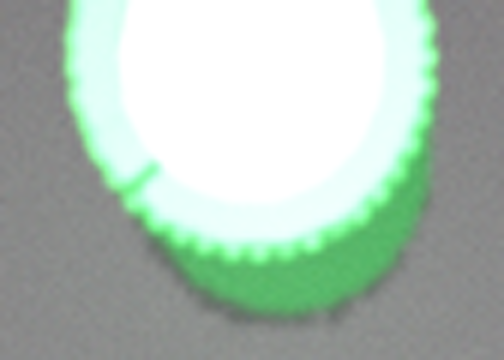

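The top is fully saturated, so the lug can't be seen from straight above. I'll tilt the tool so the lug shows in profile.

jog_arm --series '[{"dx":0,"dy":-0.015,"dz":0,"rx":8,"ry":0,"rz":0,"gripper":0.8},{"dx":0,"dy":-0.015,"dz":-0.008,"rx":8,"ry":0,"rz":0,"gripper":0.8},{"dx":0,"dy":-0.015,"dz":-0.008,"rx":8,"ry":0,"rz":0,"gripper":0.8},{"dx":0,"dy":-0.015,"dz":-0.008,"rx":8,"ry":0,"rz":0,"gripper":0.8},{"dx":0,"dy":-0.015,"dz":-0.008,"rx":8,"ry":0,"rz":0,"gripper":0.8},{"dx":0,"dy":0,"dz":0,"rx":0,"ry":0,"rz":0,"gripper":0.8},{"dx":0,"dy":0,"dz":0,"rx":0,"ry":0,"rz":0,"gripper":0.8}]'

```text
t: 2.25
eef_pos: [446.3, -234.3, 85.0]
tcp_rot: [-0.873, 0.001, -0.003]
ft_force: [-1.4, 0.8, 0.2]
opening: 0.798
```

Run:
```python
from h import *
s=env.state();print(s["eef_pos"],s["tcp_rot"],s["t"])
im=env.read_camera("wrist")[:,:,::-1];cv2.imwrite("pics/w3.png",im)
C=cam("wrist",s);p=proj(C,[448,-92,38]);print(p)
u,v=p.astype(int)
cv2.imwrite("pics/c5.png",cv2.resize(im[max(v-40,0):v+50,u-50:u+50],None,fx=6,fy=6,interpolation=cv2.INTER_CUBIC))
```

```text
[ 446.32465974 -234.29345061   85.01998255] [-8.73131794e-01  7.75964665e-04 -2.53370718e-03] 2.25
[260.70120382 111.65168703]
```

View pics/w3.png

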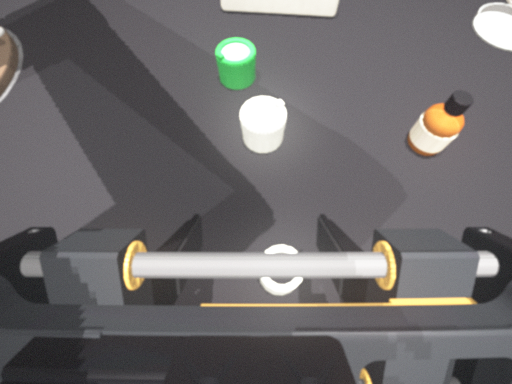

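View pics/c5.png

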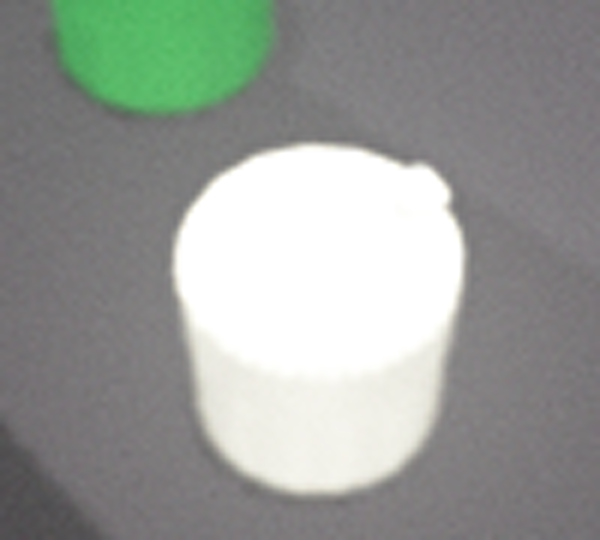

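The lug shows at crop (427,180), on the right-rear of the rim. The rim's ellipse spans crop x 173 to 463 and y 143 to about 376. Next I'll compute its bearing and the cell's axis.

Run:
```python
from h import *
s=env.state();C=cam("wrist",s)
o=np.array([210,71.]);f=lambda a,b:o+(np.array([a,b])+.5)/6-.5
L=[plane(C,f(173,255),38),plane(C,f(463,255),38),plane(C,f(318,143),38),plane(C,f(318,376),38)]
for l in L:print(l)
# circle fit with rim points
im=cv2.imread("pics/w3.png").astype(int)
pts=np.array([plane(C,f(*p),38)[:2] for p in [(173,255),(463,262),(318,143),(250,158),(200,195),(385,158),(188,310),(452,300)]])
A=np.c_[2*pts,np.ones(len(pts))];q=np.linalg.lstsq(A,(pts**2).sum(1),rcond=None)[0]
c=q[:2];print("c",c,"r",np.sqrt(q[2]+c@c))
for p in [(420,178),(427,180),(432,185)]:
    l=plane(C,f(*p),42)[:2];d=l-c;print(l,np.hypot(*d),np.arctan2(d[1],d[0]))
g=plane(C,(236,50),38);print("green",g)
```

```text
[425.77542736 -92.51660279  38.        ]
[474.32446018 -92.5143843   38.        ]
[450.19398383 -67.43976198  38.        ]
[ 449.90218001 -117.53894944   38.        ]
c [450.05954916 -92.13635641] r 24.285997211226217
[467.29411466 -79.3220283 ] 21.476434824559117 0.6393441308342468
[468.46032574 -79.76611745] 22.172311354093836 0.5918698954053889
[469.26341016 -80.87717071] 22.261121711434075 0.5302835893624358
green [419.84084185   1.59033264  38.        ]
```

The lug bearing comes out near 0.6 rad, inside the 0.7 limit, and the cell axis near (450,-92). The fitted radius is 24 mm against a true 23 mm, which fits some blooming. Now I'll view the port at an angle to find the pin.

jog_arm --series '[{"dx":0.01,"dy":0.03,"dz":0.03,"rx":0,"ry":0,"rz":0,"gripper":0.8},{"dx":0.01,"dy":0.04,"dz":0.02,"rx":0,"ry":0,"rz":5,"gripper":0.8},{"dx":0.01,"dy":0.04,"dz":0,"rx":0,"ry":0,"rz":5,"gripper":0.8},{"dx":0.01,"dy":0.04,"dz":0,"rx":0,"ry":0,"rz":5,"gripper":0.8},{"dx":0.01,"dy":0.04,"dz":0,"rx":0,"ry":0,"rz":5,"gripper":0.8},{"dx":0.01,"dy":0.04,"dz":0,"rx":0,"ry":0,"rz":5,"gripper":0.8},{"dx":0.01,"dy":0.04,"dz":0,"rx":0,"ry":0,"rz":5,"gripper":0.8},{"dx":0.015,"dy":0.03,"dz":-0.015,"rx":0,"ry":0,"rz":0,"gripper":0.8},{"dx":0.015,"dy":0.03,"dz":-0.02,"rx":0,"ry":0,"rz":0,"gripper":0.8},{"dx":0,"dy":0,"dz":0,"rx":0,"ry":0,"rz":0,"gripper":0.8},{"dx":0,"dy":0,"dz":0,"rx":0,"ry":0,"rz":0,"gripper":0.8}]'

```text
t: 3.4
eef_pos: [546.5, 98.1, 101.5]
tcp_rot: [-0.874, -0.001, 0.527]
ft_force: [-0.0, 0.1, 0.0]
opening: 0.801
```

Run:
```python
from h import *
s=env.state();print(s["eef_pos"],s["tcp_rot"],s["t"])
im=env.read_camera("wrist")[:,:,::-1];cv2.imwrite("pics/w4.png",im)
C=cam("wrist",s);p=proj(C,[485,199,68]);print(p)
u,v=p.astype(int);v=max(v,50)
cv2.imwrite("pics/c6.png",cv2.resize(im[max(v-50,0):v+50,u-60:u+60],None,fx=6,fy=6,interpolation=cv2.INTER_CUBIC)); print(u-60,v-50)
```

```text
[546.48649264  98.07241266 101.4724888 ] [-8.74105506e-01 -7.12835096e-04  5.26588159e-01] 3.4
[257.15468024 121.86036551]
197 71
```

View pics/w4.png

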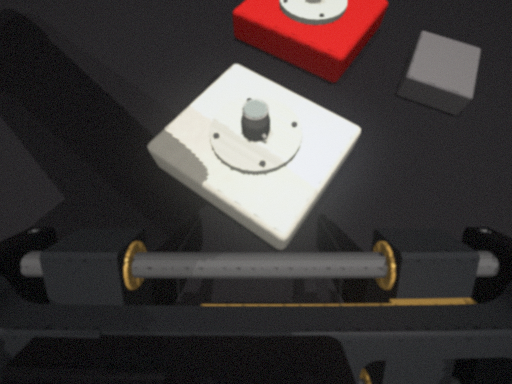

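View pics/c6.png

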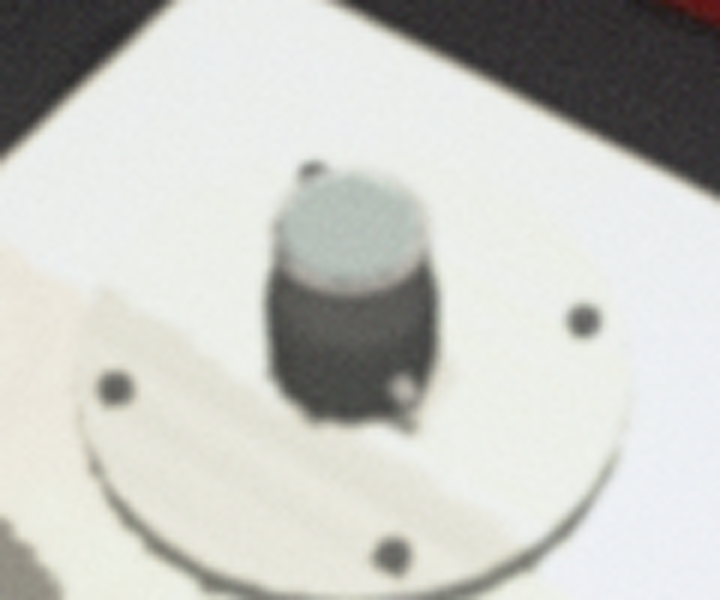

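The pin's bright end face is at crop (403,388). The four flange holes are at (313,172), (583,320), (392,555) and (115,387), and the diffuser top is centred at (352,228). I'll now compute the axis and bearing.

Run:
```python
from h import *
s=env.state();C=cam("wrist",s)
o=np.array([197,71.]);f=lambda a,b:o+(np.array([a,b])+.5)/6-.5
H=[plane(C,f(*p),50)[:2] for p in [(313,172),(583,320),(392,555),(115,387)]]
H=np.array(H);print(H, "mid",H.mean(0),(H[0]+H[2])/2,(H[1]+H[3])/2, [np.hypot(*(h-H.mean(0))) for h in H],[np.arctan2(*(h-H.mean(0))[::-1]) for h in H])
D=plane(C,f(352,231),81)[:2];print("diff top",D)
pl,pr=plane(C,f(277,240),81),plane(C,f(428,235),81);print("dia",np.hypot(*(pl-pr)[:2]))
for c in (H.mean(0),D):
  for p in [(403,388),(405,392)]:
    P=plane(C,f(*p),58)[:2];d=P-c;print(P,np.hypot(*d),np.arctan2(d[1],d[0]))
# base corners top z=42 : near, right, far, left
for p in [(283,240),(360,130),(237,66),(150,147)]: print(plane(C,p,42)[:2])
T=cam("top");a=cv2.imread("pics/top0.png")[:,:,::1].astype(int)
m=((a.min(2)>170)).astype(np.uint8);m[:, :165]=0;m[:,235:]=0;m[:185]=0;m[255:]=0
cnt=max(cv2.findContours(m,0,2)[0],key=cv2.contourArea);r=cv2.minAreaRect(cnt);print(r)
b=cv2.boxPoints(r);B=np.array([plane(T,q,42)[:2] for q in b]);print(B,B.mean(0))
w=cv2.imread("pics/w2.png");
```

```text
[[454.83514174 232.76032065]
 [510.63679305 227.43622379]
 [505.85394019 171.784057  ]
 [450.83919653 176.79412191]] mid [480.54126788 202.19368084] [480.34454096 202.27218883] [480.73799479 202.11517285] [np.float64(39.93900838238064), np.float64(39.28010450678263), np.float64(39.5661041974389), np.float64(39.08133360019928)] [np.float64(2.2700341579117578), np.float64(0.6979249566930165), np.float64(-0.8766149229467644), np.float64(-2.434119591874879)]
diff top [482.10641939 200.64245223]
dia 22.25599536005624
[494.47270561 194.90123417] 15.72465375759972 -0.4822331412605553
[495.12628284 194.38905454] 16.541912016357504 -0.4913415992203565
[494.47270561 194.90123417] 13.634024338217865 -0.4346521226668392
[495.12628284 194.38905454] 14.443746981155567 -0.44776110334299374
[556.60436641 119.39886257]
[570.9636952  261.31349912]
[411.86855447 276.74933268]
[397.77189766 136.36611682]
((197.53466796875, 218.15347290039062), (41.89106369018555, 47.761783599853516), 5.710592269897461)
[[400.64288657 285.68168095]
 [568.68560364 270.7612466 ]
 [553.8536212  122.33430207]
 [386.73756323 138.20062315]] [477.47991866 204.24446319]
```

The flange holes put the port axis at about (481,202), with a hole radius of 39-40 mm all round and a base yaw of about -0.09 rad. The pin's world bearing is about -0.47. The keyway therefore needs turning from about +0.6 to -0.47, roughly -1.07 rad. I'll take a vertical view at the yaw I plan to insert with (about -0.58), so tool-frame calibration bias cancels.

jog_arm --series '[{"dx":0,"dy":0,"dz":0.03,"rx":-6.91,"ry":-4.02,"rz":0,"gripper":0.8},{"dx":0,"dy":0,"dz":0.024,"rx":-6.91,"ry":-4.02,"rz":0,"gripper":0.8},{"dx":0,"dy":0,"dz":0,"rx":-6.91,"ry":-4.02,"rz":0,"gripper":0.8},{"dx":0,"dy":0,"dz":0,"rx":-6.91,"ry":-4.02,"rz":0,"gripper":0.8},{"dx":0,"dy":0,"dz":0,"rx":-6.91,"ry":-4.02,"rz":0,"gripper":0.8},{"dx":-0.02,"dy":0.01,"dz":0,"rx":0,"ry":0,"rz":-8,"gripper":0.8},{"dx":-0.02,"dy":0.01,"dz":0,"rx":0,"ry":0,"rz":-8,"gripper":0.8},{"dx":-0.02,"dy":0.01,"dz":0,"rx":0,"ry":0,"rz":-8,"gripper":0.8},{"dx":-0.02,"dy":0.01,"dz":0,"rx":0,"ry":0,"rz":-8,"gripper":0.8},{"dx":-0.02,"dy":0.01,"dz":0,"rx":0,"ry":0,"rz":-8,"gripper":0.8},{"dx":0,"dy":0,"dz":0,"rx":0,"ry":0,"rz":-8,"gripper":0.8},{"dx":0,"dy":0,"dz":0,"rx":0,"ry":0,"rz":-8,"gripper":0.8}]'

```text
t: 4.65
eef_pos: [446.7, 146.1, 156.0]
tcp_rot: [-1.569, -0.004, -0.459]
ft_force: [0.8, -1.2, 0.4]
opening: 0.801
```

jog_arm --series '[{"dx":0,"dy":0,"dz":0,"rx":0,"ry":0,"rz":-7.4,"gripper":0.8},{"dx":0,"dy":0,"dz":0,"rx":0,"ry":0,"rz":0,"gripper":0.8},{"dx":0,"dy":0,"dz":0,"rx":0,"ry":0,"rz":0,"gripper":0.8}]'

```text
t: 4.95
eef_pos: [447.2, 146.2, 155.4]
tcp_rot: [-1.57, -0.003, -0.579]
ft_force: [0.5, -0.1, 0.2]
opening: 0.803
```

Run:
```python
from h import *
s=env.state();print(s["eef_pos"],s["tcp_rot"],s["t"])
im=env.read_camera("wrist")[:,:,::-1];cv2.imwrite("pics/w5.png",im)
C=cam("wrist",s);p=proj(C,[481,202,68]);print(p)
u,v=p.astype(int);v=max(v,50)
cv2.imwrite("pics/c7.png",cv2.resize(im[max(v-50,0):v+50,u-60:u+60],None,fx=6,fy=6,interpolation=cv2.INTER_CUBIC)); print(u-60,v-50)
```

```text
[447.18533417 146.19012235 155.40231198] [-1.56951127 -0.00332382 -0.57897716] 4.95
[255.72966529 125.9991644 ]
195 75
```

View pics/c7.png

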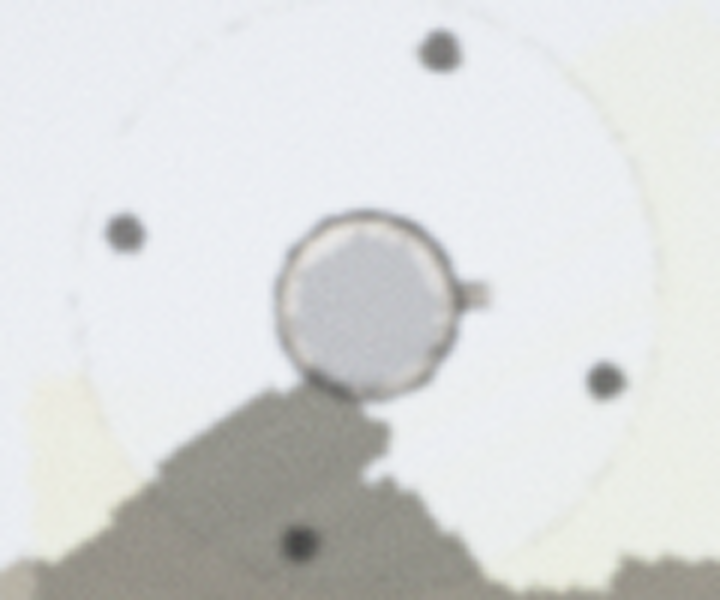

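This vertical view is clear. The holes are at crop (440,51), (126,233), (299,544) and (605,380). The spigot rim is centred at (367,306), and the pin sticks out to the right with its tip at (488,295).

Run:
```python
from h import *
s=env.state();C=cam("wrist",s)
o=np.array([195,75.]);f=lambda a,b:o+(np.array([a,b])+.5)/6-.5
H=np.array([plane(C,f(*p),50)[:2] for p in [(440,51),(605,380),(299,544),(126,233)]])
c=H.mean(0);print("mid",c,[np.hypot(*(h-c)) for h in H],[np.arctan2(*(h-c)[::-1]) for h in H])
S=plane(C,f(367,306),68)[:2];print("spigot",S, "diff top",plane(C,f(370,305),81))
print("dia",np.hypot(*(plane(C,f(276,306),68)-plane(C,f(459,306),68))[:2]))
for z in (58,60):
    P=plane(C,f(486,295),z)[:2];
    for q in (c,S): d=P-q;print(P,np.hypot(*d),np.arctan2(d[1],d[0]))
# tool frame
R=Ro.from_euler('xyz',s["tcp_rot"]).as_matrix()
for q,z in((c,50),(S,68)): print("port tool",R.T@(np.array([*q,z])-s["eef_pos"]))
# cell w2
s2=dict(eef_pos=np.array([448.94074655,-154.50784167,116.80858173]),tcp_rot=np.array([-1.57007969e+00,5.56932496e-04,5.21465762e-03]))
C2=cam("wrist",s2);im=cv2.imread("pics/w2.png");m=(im.min(2)>235).astype(np.uint8);m[:60]=0;m[220:]=0
cn=max(cv2.findContours(m,0,1)[0],key=cv2.contourArea);e=cv2.fitEllipse(cn);print(e)
X=plane(C2,e[0],38);print("cell",X)
R2=Ro.from_euler('xyz',s2["tcp_rot"]).as_matrix();print("cell tool",R2.T@(X-s2["eef_pos"]))
```

```text
mid [480.9466284 202.1301908] [np.float64(39.19176195520362), np.float64(39.11934999527808), np.float64(39.03765886526181), np.float64(38.91561765677859)] [np.float64(0.7072797992067258), np.float64(-0.8715899051436382), np.float64(-2.439507638406954), np.float64(2.273934023103524)]
spigot [481.19004271 202.38684289] diff top [481.81747215 202.39299193  81.        ]
dia 26.62114455548604
[496.98724378 193.82235413] 18.06437077787123 -0.47788460781368075
[496.98724378 193.82235413] 17.969474933147104 -0.4967981401125043
[496.89494791 193.90674578] 17.94363238110331 -0.4760739254114862
[496.89494791 193.90674578] 17.84813980446536 -0.49510606488247266
port tool [ -2.62147335 105.28000005  65.09460823]
port tool [-2.50349665 87.28065998 65.46197658]
((261.09246826171875, 131.0826416015625), (55.71919250488281, 56.27581787109375), 148.85426330566406)
cell [450.68554897 -93.37063684  38.        ]
cell tool [ 2.10747758 78.85120604 61.0707831 ]
```

Port axis (481.1, 202.2) and pin bearing -0.487, and both views agree. Next I'll return to the cell at the planned grip yaw (about 0.52) for one matching vertical view.

jog_arm --series '[{"dx":0.004,"dy":-0.037,"dz":0,"rx":0,"ry":0,"rz":7.9,"gripper":0.8},{"dx":0.004,"dy":-0.037,"dz":0,"rx":0,"ry":0,"rz":7.9,"gripper":0.8},{"dx":0.004,"dy":-0.037,"dz":0,"rx":0,"ry":0,"rz":7.9,"gripper":0.8},{"dx":0.004,"dy":-0.037,"dz":-0.008,"rx":0,"ry":0,"rz":7.9,"gripper":0.8},{"dx":0.004,"dy":-0.037,"dz":-0.008,"rx":0,"ry":0,"rz":7.9,"gripper":0.8},{"dx":0.004,"dy":-0.037,"dz":-0.008,"rx":0,"ry":0,"rz":7.9,"gripper":0.8},{"dx":0.004,"dy":-0.037,"dz":-0.008,"rx":0,"ry":0,"rz":7.9,"gripper":0.8},{"dx":0.006,"dy":-0.034,"dz":-0.006,"rx":0,"ry":0,"rz":7.7,"gripper":0.8},{"dx":0,"dy":0,"dz":0,"rx":0,"ry":0,"rz":0,"gripper":0.8},{"dx":0,"dy":0,"dz":0,"rx":0,"ry":0,"rz":0,"gripper":0.8}]'

```text
t: 6.0
eef_pos: [480.8, -146.8, 116.5]
tcp_rot: [-1.57, -0.002, 0.516]
ft_force: [-1.1, 0.8, 0.4]
opening: 0.796
```

Run:
```python
from h import *
s=env.state();print(s["eef_pos"],s["tcp_rot"],s["t"])
im=env.read_camera("wrist")[:,:,::-1];cv2.imwrite("pics/w6.png",im)
C=cam("wrist",s);m=(im.min(2)>235).astype(np.uint8);m[:60]=0;m[215:]=0
cn=max(cv2.findContours(m,0,1)[0],key=cv2.contourArea);e=cv2.fitEllipse(cn);print(e)
X=plane(C,e[0],38);print("cell",X, "dia",e[1][0]*np.linalg.norm(plane(C,e[0],38)-plane(C,np.array(e[0])+[1,0],38)))
R=Ro.from_euler('xyz',s["tcp_rot"]).as_matrix();print("cell tool",R.T@(X-s["eef_pos"]))
```

```text
[ 480.79239667 -146.76729822  116.52271172] [-1.56980913 -0.00189213  0.51613972] 6.0
((259.44097900390625, 130.19729614257812), (54.90190505981445, 56.208003997802734), 23.727157592773438)
cell [450.11350166 -92.89369306  38.        ] dia 46.41042879025167
cell tool [-0.24290697 78.58355704 61.91883192]
```

View pics/w6.png

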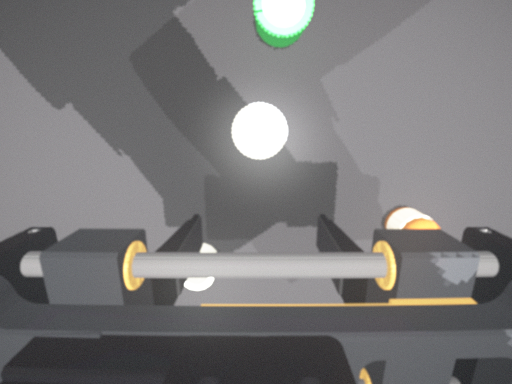

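The cell is at (450.1, -92.9). It measures 46.4 mm across against a nominal 46 mm. Now I'll move over it and descend.

jog_arm --series '[{"dx":-0.015,"dy":0.027,"dz":0,"rx":0,"ry":0,"rz":0,"gripper":0.8},{"dx":-0.0157,"dy":0.027,"dz":0,"rx":0,"ry":0,"rz":0,"gripper":0.8},{"dx":0,"dy":0,"dz":-0.02,"rx":0,"ry":0,"rz":0,"gripper":0.8},{"dx":0,"dy":0,"dz":-0.02,"rx":0,"ry":0,"rz":0,"gripper":0.8},{"dx":0,"dy":0,"dz":0,"rx":0,"ry":0,"rz":0,"gripper":0.8},{"dx":0,"dy":0,"dz":0,"rx":0,"ry":0,"rz":0,"gripper":0.8}]'

```text
t: 6.65
eef_pos: [450.5, -91.6, 77.1]
tcp_rot: [-1.57, -0.002, 0.518]
ft_force: [-0.0, -0.1, 0.1]
opening: 0.801
```

jog_arm --series '[{"dx":-0.0004,"dy":-0.0013,"dz":-0.018,"rx":0,"ry":0,"rz":0,"gripper":0.8},{"dx":0,"dy":0,"dz":-0.018,"rx":0,"ry":0,"rz":0,"gripper":0.8},{"dx":0,"dy":0,"dz":-0.012,"rx":0,"ry":0,"rz":0,"gripper":0.8},{"dx":0,"dy":0,"dz":-0.006,"rx":0,"ry":0,"rz":0,"gripper":0.8},{"dx":0,"dy":0,"dz":0,"rx":0,"ry":0,"rz":0,"gripper":0.8},{"dx":0,"dy":0,"dz":0,"rx":0,"ry":0,"rz":0,"gripper":0.8}]'

```text
t: 7.25
eef_pos: [450.4, -93.6, 23.4]
tcp_rot: [-1.571, -0.003, 0.518]
ft_force: [-0.5, 0.3, -0.1]
opening: 0.8
```

jog_arm --series '[{"dx":0,"dy":0,"dz":0,"rx":0,"ry":0,"rz":0,"gripper":0.6},{"dx":0,"dy":0,"dz":0,"rx":0,"ry":0,"rz":0,"gripper":0.52},{"dx":0,"dy":0,"dz":0,"rx":0,"ry":0,"rz":0,"gripper":0.5},{"dx":0,"dy":0,"dz":0,"rx":0,"ry":0,"rz":0,"gripper":0.49},{"dx":0,"dy":0,"dz":0,"rx":0,"ry":0,"rz":0,"gripper":0.48},{"dx":0,"dy":0,"dz":0,"rx":0,"ry":0,"rz":0,"gripper":0.47},{"dx":0,"dy":0,"dz":0,"rx":0,"ry":0,"rz":0,"gripper":0.46},{"dx":0,"dy":0,"dz":0,"rx":0,"ry":0,"rz":0,"gripper":0.44},{"dx":0,"dy":0,"dz":0,"rx":0,"ry":0,"rz":0,"gripper":0.42},{"dx":0,"dy":0,"dz":0,"rx":0,"ry":0,"rz":0,"gripper":0.4}]'

```text
t: 8.25
eef_pos: [450.2, -93.5, 22.7]
tcp_rot: [-1.571, -0.002, 0.518]
ft_force: [0.7, 1.1, 2.6]
opening: 0.479
```

The opening settled at 0.479, which is 45.5 mm, so the cell is held. I'll lift it and carry it over the port, turning by about -1.10 rad on the way.

jog_arm --series '[{"dx":0,"dy":0,"dz":0.02,"rx":0,"ry":0,"rz":0,"gripper":0.4},{"dx":0,"dy":0,"dz":0.035,"rx":0,"ry":0,"rz":0,"gripper":0.4},{"dx":0,"dy":0,"dz":0.035,"rx":0,"ry":0,"rz":0,"gripper":0.4},{"dx":0.0038,"dy":0.037,"dz":0.03,"rx":0,"ry":0,"rz":-7.8,"gripper":0.4},{"dx":0.0038,"dy":0.037,"dz":0.005,"rx":0,"ry":0,"rz":-7.8,"gripper":0.4},{"dx":0.0038,"dy":0.037,"dz":0,"rx":0,"ry":0,"rz":-7.8,"gripper":0.4},{"dx":0.0038,"dy":0.037,"dz":0,"rx":0,"ry":0,"rz":-7.8,"gripper":0.4},{"dx":0.0038,"dy":0.037,"dz":0,"rx":0,"ry":0,"rz":-7.8,"gripper":0.4},{"dx":0.0038,"dy":0.037,"dz":0,"rx":0,"ry":0,"rz":-7.8,"gripper":0.4},{"dx":0.0038,"dy":0.037,"dz":0,"rx":0,"ry":0,"rz":-7.8,"gripper":0.4},{"dx":0.0038,"dy":0.036,"dz":0,"rx":0,"ry":0,"rz":-7.8,"gripper":0.4},{"dx":0,"dy":0,"dz":0,"rx":0,"ry":0,"rz":0,"gripper":0.4}]'

```text
t: 9.45
eef_pos: [480.4, 204.6, 147.3]
tcp_rot: [-1.57, -0.002, -0.574]
ft_force: [-0.4, -0.4, -1.9]
opening: 0.48
```

jog_arm --series '[{"dx":0,"dy":0,"dz":0,"rx":0,"ry":0,"rz":0,"gripper":0.4},{"dx":0,"dy":0,"dz":0,"rx":0,"ry":0,"rz":0,"gripper":0.4}]'

```text
t: 9.65
eef_pos: [480.1, 200.7, 147.4]
tcp_rot: [-1.571, -0.002, -0.57]
ft_force: [0.5, 0.7, -1.0]
opening: 0.479
```

Run:
```python
from h import *
s=env.state();print(s["eef_pos"],s["tcp_rot"],s["t"],s["ft_force"])
for n in ("top","scene","wrist"):
    im=env.read_camera(n)[:,:,::-1];cv2.imwrite(f"pics/{n}7.png",im)
    if n!="wrist":
        u,v=proj(cam(n),s["eef_pos"]).astype(int);cv2.imwrite(f"pics/{n}7c.png",cv2.resize(im[v-40:v+40,u-50:u+50],None,fx=6,fy=6,interpolation=cv2.INTER_CUBIC))
```

```text
[480.11966058 200.68385383 147.37875696] [-1.57124106 -0.00159936 -0.57015193] 9.65 [ 0.51142491  0.68793956 -1.03238387]
```

View pics/scene7c.png

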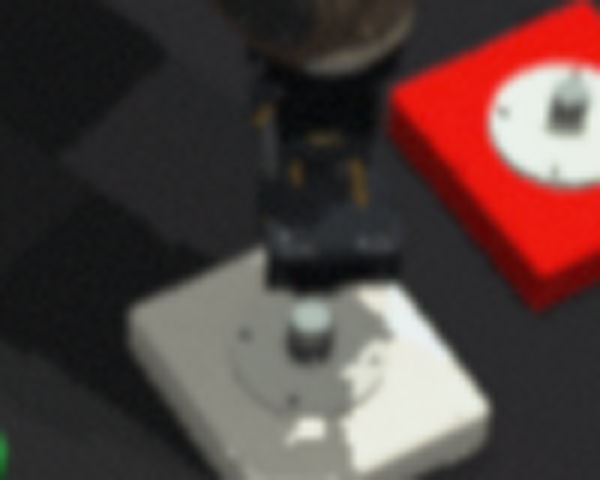

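View pics/wrist7.png

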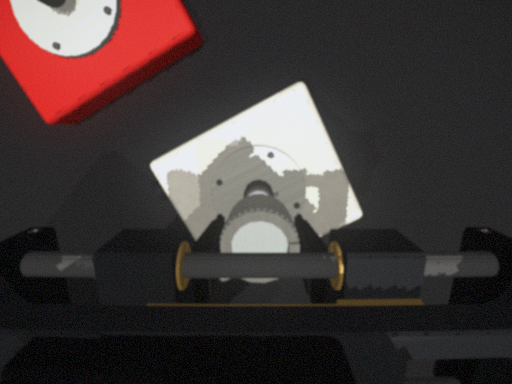

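The held cell shows unsaturated in the wrist view at (260,243), with the spigot just beyond it at (259,190). I'll enlarge it for the lug and the cell's position in the hand.

Run:
```python
from h import *
im=cv2.imread("pics/wrist7.png")[175:290,200:320]
y=np.clip((im.astype(float)-20)*1.3,0,255).astype(np.uint8)
cv2.imwrite("pics/c8.png",cv2.resize(y,None,fx=5,fy=5,interpolation=cv2.INTER_CUBIC))
s=env.state();C=cam("wrist",s);R=Ro.from_euler('xyz',s["tcp_rot"]).as_matrix()
# predicted: cell axis tool (0,.,0.57), underside at y=+23 -> top at y=-15 ; lug at bearing
for b in (-.3,-.4,-.487,-.6,-.7):
    X=s["eef_pos"]+R@[0,-19,.57]+19.5*np.array([np.cos(b),np.sin(b),0]);print(b,((proj(C,X)-[200,175])*5+2).round())
print("top centre",(proj(C,s["eef_pos"]+R@[0,-15,.57])-[200,175])*5+2)
print("spigot top",(proj(C,[481.1,202.2,68])-[200,175])*5+2)
```

```text
-0.3 [463. 327.]
-0.4 [467. 342.]
-0.487 [468. 356.]
-0.6 [468. 374.]
-0.7 [466. 390.]
top centre [293.81972612 354.35070086]
spigot top [291.55266052 118.29321233]
```

View pics/c8.png

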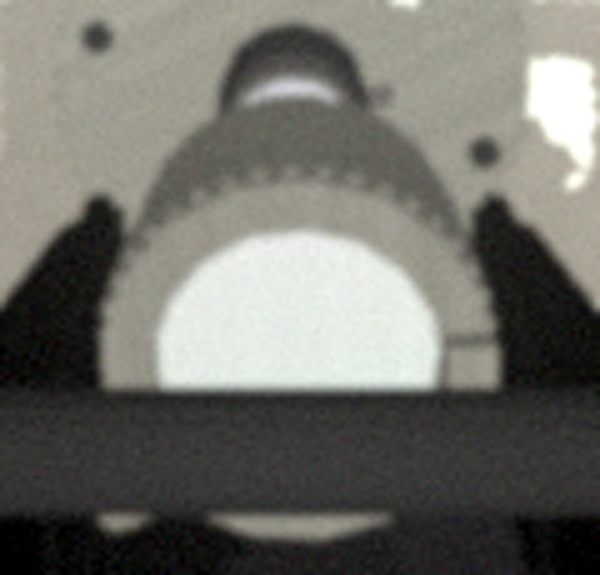

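Run:
```python
from h import *
s=env.state();C=cam("wrist",s);R=Ro.from_euler('xyz',s["tcp_rot"]).as_matrix();e=s["eef_pos"]
f=lambda a,b:np.array([200,175.])+(np.array([a,b])+.5)/5-.5
P=lambda p,h:(R.T@(plane(C,f(*p),e[2]+h)-e))[[0,2]]   # tool x, z
T,B,L,Rr=P((300,183),15),P((300,541),15),P((100,345),15),P((500,345),15)
print(T,B,L,Rr); c=np.array([(L[0]+Rr[0])/2,(T[1]+B[1])/2]);print("c",c)
g=[P(p,14) for p in [(300,229),(158,345),(441,345)]];print("glass",g)
a,b=P((450,343),19),P((497,343),19);print("edge top",a-c,b-c)
a,b=P((450,336),15),P((497,336),15);print("edge bottom",a-c,b-c)
print("spigot in tool",(R.T@(np.array([481.1,202.2,68])-e)))
# tool bearing of pin: angle in tool x/z
w=s["tcp_rot"][2]; print("pin rel tool x",-0.487-w)
```

```text
[ 0.67988843 21.2071289 ] [  0.73916281 -23.68945162] [-22.13458272   1.72257705] [23.56444883  1.70592337]
c [ 0.71493305 -1.24116136]
glass [array([ 0.68965938, 15.43395665]), array([-15.61697981,   1.25936289]), array([16.92802666,  1.24764983])]
edge top [16.63556251  5.08221619] [21.86258589  5.0725776 ]
edge bottom [17.09476174  4.07486331] [22.46267596  4.06527879]
spigot in tool [-0.60997982 79.6881657   1.69971786]
pin rel tool x 0.08501876638970185
```

By this view, lug and keyway are within about 0.05 rad of the pin, so no turn is needed yet. The cell's in-hand offset is uncertain by about 1.5 mm: the earlier view gave +0.6 mm and this one about -1 mm. I'll take the middle value, go down partway to where the underside stays above the steel, and check against the spigot.

jog_arm --series '[{"dx":0.0003,"dy":0.0019,"dz":-0.015,"rx":0,"ry":0,"rz":0,"gripper":0.4},{"dx":0,"dy":0,"dz":-0.015,"rx":0,"ry":0,"rz":0,"gripper":0.4},{"dx":0,"dy":0,"dz":-0.009,"rx":0,"ry":0,"rz":0,"gripper":0.4},{"dx":0,"dy":0,"dz":0,"rx":0,"ry":0,"rz":0,"gripper":0.4},{"dx":0,"dy":0,"dz":0,"rx":0,"ry":0,"rz":0,"gripper":0.4}]'

```text
t: 10.3
eef_pos: [481.0, 203.1, 108.9]
tcp_rot: [-1.57, -0.002, -0.572]
ft_force: [0.8, -0.0, -1.4]
opening: 0.477
```

Run:
```python
from h import *
s=env.state();print(s["eef_pos"],s["tcp_rot"],s["t"],s["ft_force"])
im=env.read_camera("wrist")[:,:,::-1];cv2.imwrite("pics/w8.png",im)
im=im[150:270,190:330]
y=np.clip((im.astype(float)-20)*1.3,0,255).astype(np.uint8)
cv2.imwrite("pics/c9.png",cv2.resize(y,None,fx=5,fy=5,interpolation=cv2.INTER_CUBIC))
s=env.state();C=cam("wrist",s)
print("spigot top",(proj(C,[481.1,202.2,68])-[190,150])*5+2,"base",(proj(C,[481.1,202.2,50])-[190,150])*5+2)
```

```text
[480.98687531 203.10078182 108.89603148] [-1.57037099 -0.00219066 -0.5717277 ] 10.3 [ 0.77626118 -0.04639179 -1.41498521]
spigot top [347.44182075 328.15735344] base [347.11145356 292.26381884]
```

View pics/c9.png

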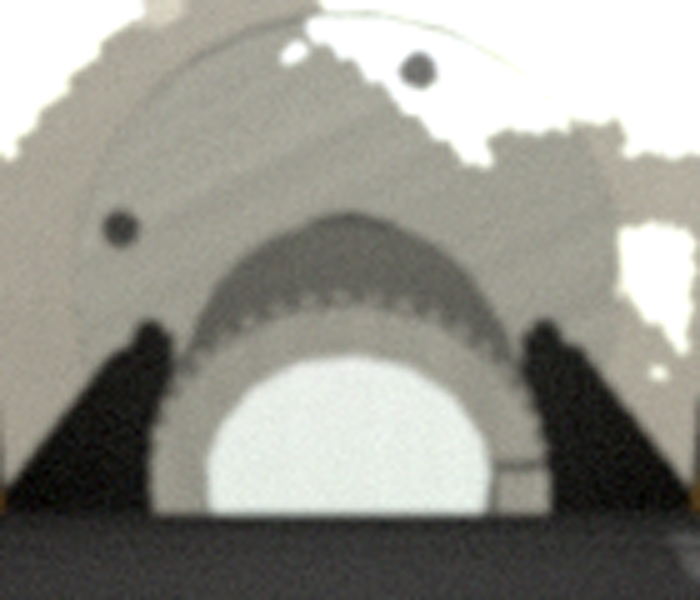

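Run:
```python
from h import *
s=env.state();C=cam("wrist",s);R=Ro.from_euler('xyz',s["tcp_rot"]).as_matrix();e=s["eef_pos"]
f=lambda a,b:np.array([190,150.])+(np.array([a,b])+.5)/5-.5
P=lambda p,z:(R.T@(plane(C,f(*p),z)-e))[[0,2]]
zb=e[2]-23
pts=np.array([P(p,zb) for p in [(348,212),(300,224),(255,255),(222,290),(398,224),(445,255),(480,293)]])
A=np.c_[2*pts,np.ones(len(pts))];q=np.linalg.lstsq(A,(pts**2).sum(1),rcond=None)[0];c=q[:2];print("skirt fit",c,np.sqrt(q[2]+c@c), "top pt-22:",pts[0]-[0,22])
H=np.array([P(p,50) for p in [(418,71),(120,228)]])
# hole centre from two holes: adjacent at 39.2 radius
m=H.mean(0);d=H[1]-H[0];print("hole dist",np.hypot(*d),"expect",39.2*2**.5)
n=np.array([-d[1],d[0]])/np.hypot(*d)
for sg in (1,-1): print("port centre tool",m+sg*n*np.hypot(*d)/2)
print("port by world",(R.T@(np.array([481.1,202.2,50])-e)))
print(P((348,13),50)-[0,46])
```

```text
skirt fit [0.78742996 2.06465965] 19.72981941046423 top pt-22: [0.48882602 0.2804707 ]
hole dist 55.23429034926163 expect 55.43717164502533
port centre tool [ 0.35560529 -1.19376468]
port centre tool [-25.66840163  47.52561436]
port by world [ 0.39191283 59.15849957 -0.94198226]
[ 0.49678589 -0.58212321]
```

In this one frame the cell axis is at tool (0.5, 0.3) and the port at (0.37, -1.1). I'll shift about -1.3 mm along tool z and go down in small steps, watching the force.

jog_arm --series '[{"dx":-0.0006,"dy":-0.0011,"dz":-0.005,"rx":0,"ry":0,"rz":0,"gripper":0.4},{"dx":0,"dy":0,"dz":-0.005,"rx":0,"ry":0,"rz":0,"gripper":0.4},{"dx":0,"dy":0,"dz":-0.004,"rx":0,"ry":0,"rz":0,"gripper":0.4},{"dx":0,"dy":0,"dz":-0.002,"rx":0,"ry":0,"rz":0,"gripper":0.4},{"dx":0,"dy":0,"dz":0,"rx":0,"ry":0,"rz":0,"gripper":0.4}]'

```text
t: 10.85
eef_pos: [480.1, 202.2, 92.3]
tcp_rot: [-1.571, -0.002, -0.571]
ft_force: [0.7, 0.0, -1.5]
opening: 0.477
```

jog_arm --series '[{"dx":0,"dy":0,"dz":-0.0015,"rx":0,"ry":0,"rz":0,"gripper":0.4},{"dx":0,"dy":0,"dz":-0.0015,"rx":0,"ry":0,"rz":0,"gripper":0.4},{"dx":0,"dy":0,"dz":0,"rx":0,"ry":0,"rz":0,"gripper":0.4}]'

```text
t: 11.15
eef_pos: [480.2, 202.3, 89.5]
tcp_rot: [-1.57, -0.002, -0.571]
ft_force: [0.7, -0.3, -1.5]
opening: 0.478
```

jog_arm --series '[{"dx":0,"dy":0,"dz":-0.0015,"rx":0,"ry":0,"rz":0,"gripper":0.4},{"dx":0,"dy":0,"dz":-0.0015,"rx":0,"ry":0,"rz":0,"gripper":0.4},{"dx":0,"dy":0,"dz":0,"rx":0,"ry":0,"rz":0,"gripper":0.4}]'

```text
t: 11.45
eef_pos: [480.2, 202.2, 86.5]
tcp_rot: [-1.57, -0.002, -0.571]
ft_force: [0.3, -0.1, -1.9]
opening: 0.477
```

jog_arm --series '[{"dx":0,"dy":0,"dz":-0.0015,"rx":0,"ry":0,"rz":0,"gripper":0.4},{"dx":0,"dy":0,"dz":-0.001,"rx":0,"ry":0,"rz":0,"gripper":0.4},{"dx":0,"dy":0,"dz":0,"rx":0,"ry":0,"rz":0,"gripper":0.4}]'

```text
t: 11.75
eef_pos: [480.2, 202.2, 84.0]
tcp_rot: [-1.57, -0.002, -0.571]
ft_force: [0.2, -1.7, -1.8]
opening: 0.479
```

The cell centre is now about 30 mm above home with no significant force, which is inside step 2's band. I'll hold briefly and then continue down.

jog_arm --series '[{"dx":0,"dy":0,"dz":-0.001,"rx":0,"ry":0,"rz":0,"gripper":0.4},{"dx":0,"dy":0,"dz":-0.001,"rx":0,"ry":0,"rz":0,"gripper":0.4},{"dx":0,"dy":0,"dz":0,"rx":0,"ry":0,"rz":0,"gripper":0.4},{"dx":0,"dy":0,"dz":0,"rx":0,"ry":0,"rz":0,"gripper":0.4}]'

```text
t: 12.15
eef_pos: [480.2, 202.3, 82.2]
tcp_rot: [-1.57, -0.002, -0.571]
ft_force: [-0.4, -0.0, 0.5]
opening: 0.48
```

jog_arm --series '[{"dx":0,"dy":0,"dz":-0.001,"rx":0,"ry":0,"rz":0,"gripper":0.4},{"dx":0,"dy":0,"dz":0,"rx":0,"ry":0,"rz":0,"gripper":0.4}]'

```text
t: 12.35
eef_pos: [480.2, 202.3, 81.1]
tcp_rot: [-1.57, -0.002, -0.571]
ft_force: [-0.4, 0.3, 1.4]
opening: 0.481
```

The force rise of about 3 N matches the spring alone, with no sign of standing on the pin. I'll keep going down.

jog_arm --series '[{"dx":0,"dy":0,"dz":-0.001,"rx":0,"ry":0,"rz":0,"gripper":0.4},{"dx":0,"dy":0,"dz":-0.001,"rx":0,"ry":0,"rz":0,"gripper":0.4},{"dx":0,"dy":0,"dz":0,"rx":0,"ry":0,"rz":0,"gripper":0.4}]'

```text
t: 12.65
eef_pos: [480.3, 202.3, 79.1]
tcp_rot: [-1.57, -0.002, -0.571]
ft_force: [-1.1, -0.9, 2.0]
opening: 0.474
```

jog_arm --series '[{"dx":0,"dy":0,"dz":-0.001,"rx":0,"ry":0,"rz":0,"gripper":0.4},{"dx":0,"dy":0,"dz":-0.001,"rx":0,"ry":0,"rz":0,"gripper":0.4},{"dx":0,"dy":0,"dz":0,"rx":0,"ry":0,"rz":0,"gripper":0.4}]'

```text
t: 12.95
eef_pos: [480.2, 202.3, 77.1]
tcp_rot: [-1.57, -0.002, -0.571]
ft_force: [-0.4, -0.6, 3.2]
opening: 0.479
```

jog_arm --series '[{"dx":0,"dy":0,"dz":-0.001,"rx":0,"ry":0,"rz":0,"gripper":0.4},{"dx":0,"dy":0,"dz":-0.001,"rx":0,"ry":0,"rz":0,"gripper":0.4},{"dx":0,"dy":0,"dz":0,"rx":0,"ry":0,"rz":0,"gripper":0.4}]'

```text
t: 13.25
eef_pos: [480.3, 202.3, 75.1]
tcp_rot: [-1.57, -0.002, -0.571]
ft_force: [-0.9, -0.5, 4.3]
opening: 0.477
```

jog_arm --series '[{"dx":0,"dy":0,"dz":-0.001,"rx":0,"ry":0,"rz":0,"gripper":0.4},{"dx":0,"dy":0,"dz":0,"rx":0,"ry":0,"rz":0,"gripper":0.4}]'

```text
t: 13.45
eef_pos: [480.2, 202.3, 74.1]
tcp_rot: [-1.57, -0.002, -0.571]
ft_force: [-0.7, -0.5, 4.1]
opening: 0.476
```

jog_arm --series '[{"dx":0,"dy":0,"dz":-0.001,"rx":0,"ry":0,"rz":0,"gripper":0.4},{"dx":0,"dy":0,"dz":0,"rx":0,"ry":0,"rz":0,"gripper":0.4}]'

```text
t: 13.65
eef_pos: [480.2, 202.3, 73.1]
tcp_rot: [-1.57, -0.002, -0.571]
ft_force: [-0.9, 1.0, 4.4]
opening: 0.477
```

jog_arm --series '[{"dx":0,"dy":0,"dz":-0.0005,"rx":0,"ry":0,"rz":0,"gripper":0.4},{"dx":0,"dy":0,"dz":0,"rx":0,"ry":0,"rz":0,"gripper":0.4}]'

```text
t: 13.85
eef_pos: [480.2, 202.3, 72.7]
tcp_rot: [-1.57, -0.002, -0.571]
ft_force: [-1.3, 0.7, 5.9]
opening: 0.479
```

jog_arm --series '[{"dx":0,"dy":0,"dz":-0.0005,"rx":0,"ry":0,"rz":0,"gripper":0.4},{"dx":0,"dy":0,"dz":0,"rx":0,"ry":0,"rz":0,"gripper":0.4}]'

```text
t: 14.05
eef_pos: [480.3, 202.3, 72.7]
tcp_rot: [-1.57, -0.003, -0.571]
ft_force: [-2.1, -1.1, 11.5]
opening: 0.478
```

jog_arm --series '[{"dx":0,"dy":0,"dz":-0.0005,"rx":0,"ry":0,"rz":0,"gripper":0.4},{"dx":0,"dy":0,"dz":0,"rx":0,"ry":0,"rz":0,"gripper":0.4}]'

```text
t: 14.25
eef_pos: [480.3, 202.3, 72.7]
tcp_rot: [-1.57, -0.003, -0.571]
ft_force: [-4.1, -2.0, 19.2]
opening: 0.476
```

There's a hard stop at TCP z 72.7, against 72.9 predicted from the grasp for fully home. Standing on the pin would have stopped it at about 83. I'll check the picture and confirm it holds steady.

jog_arm --series '[{"dx":0,"dy":0,"dz":0,"rx":0,"ry":0,"rz":0,"gripper":0.4},{"dx":0,"dy":0,"dz":0,"rx":0,"ry":0,"rz":0,"gripper":0.4},{"dx":0,"dy":0,"dz":0,"rx":0,"ry":0,"rz":0,"gripper":0.4},{"dx":0,"dy":0,"dz":0,"rx":0,"ry":0,"rz":0,"gripper":0.4},{"dx":0,"dy":0,"dz":0,"rx":0,"ry":0,"rz":0,"gripper":0.4}]'

```text
t: 14.75
eef_pos: [480.3, 202.3, 72.6]
tcp_rot: [-1.57, -0.003, -0.571]
ft_force: [-4.3, -1.0, 19.5]
opening: 0.473
```

Run:
```python
from h import *
s=env.state();print(s["eef_pos"],s["tcp_rot"],s["t"],s["ft_force"],s["moment"])
im=env.read_camera("wrist")[:,:,::-1];cv2.imwrite("pics/w9.png",im)
im=im[100:260,160:360]
y=np.clip((im.astype(float)-20)*1.3,0,255).astype(np.uint8)
cv2.imwrite("pics/c10.png",cv2.resize(y,None,fx=4,fy=3.75,interpolation=cv2.INTER_CUBIC))
im=env.read_camera("top")[:,:,::-1];cv2.imwrite("pics/top9.png",im)
```

```text
[480.28937835 202.2846454   72.63972223] [-1.56971154 -0.00275578 -0.57141564] 14.75 [-4.33580261 -1.04096094 19.4598502 ] [-0.19742477  0.77796837 -0.00394421]
```

View pics/c10.png

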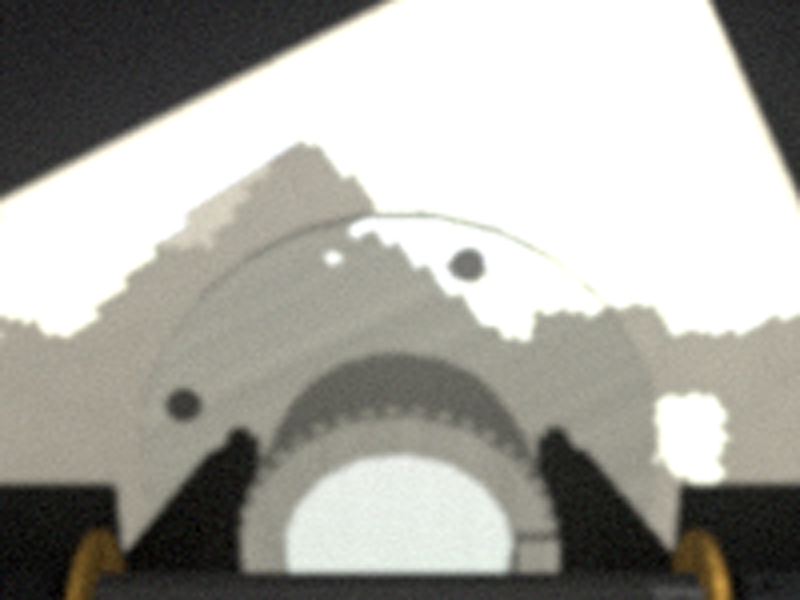

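View pics/top9.png

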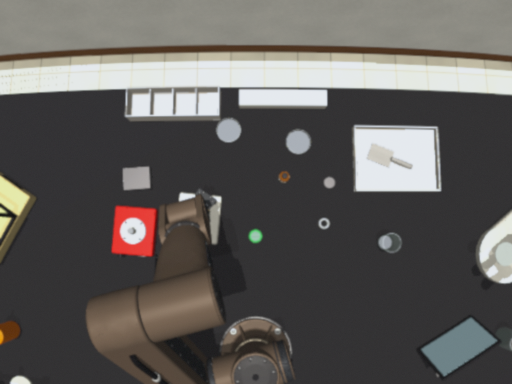

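The skirt sits concentric in the flange and the lug is still at the pin's bearing. The top view shows every bystander at its starting pixels, and the force is steady at about 19 N, so I'm handing in.

Run:
```python
from h import *
import cv2
a=cv2.imread("pics/top0.png").astype(int);b=cv2.imread("pics/top9.png").astype(int)
for n,(u,v) in dict(spacer=(324,223),cap=(329,182),bottle=(284,177),da=(228,130),db=(298,141),box=(136,178),beaker=(391,242)).items():
    print(n,abs(a-b)[v-12:v+12,u-12:u+12].mean().round(1))
print(env.job_done())
```

```text
spacer 1.2
cap 0.8
bottle 0.8
da 0.6
db 0.6
box 0.6
beaker 0.7
the job is handed in; nothing more can be done
None
```

I picked up the aluminium filter cell, lowered it over the white base's spigot and pushed it home. I handed the job in with the cell still gripped and held down. The hand-in reports no verdict, so what follows rests on my own readings.

**Turn:** I measured the lug at about 0.6 rad and the pin at about -0.49 rad. I turned the cell about -1.09 rad while carrying it, so the keyway dropped over the pin without any searching.

**Home:**
- The cell went down past 10 mm above home, where it would have stood on the pin, with only a spring-like rise in force.
- It stopped hard at TCP z 72.7 mm, against 72.9 mm predicted for fully home.
- The vertical force then held steady at about 19 N, and the jaw opening stayed at about 45 mm.

**Bystanders:** The top view before and after shows no change around any of the seven. I did not disturb the green and red look-alikes.

**Checks that disagreed:**
- **In-hand offset:** two views of where the cell sat in the grip differed by about 1.5 mm. I settled this with one view showing both the skirt and the flange holes.
- **Skirt edge:** in the last wrist picture it sat about 1.5 pixels from its earlier position. That could be a tilt of up to about 0.03 rad, under the 0.08 limit, or just shadow.
- **Side force:** about 4 N remained at the end.

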